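# Feed a cheese under the brushing machine's splash cover

### The arm

A 6-joint arm with a two-finger parallel gripper is mounted at the origin on the work surface. World frame = base frame: x ahead of the robot, y to its left, z up, the work surface at z = 0. Lengths are in m, angles in rad, forces in N, time in s.
With the tool pointing down it reaches from about 0.4 to 0.825 m from the base axis. Payload 7 kg.
Tool frame: the origin (TCP) lies on the front face of the gripper's body, between the roots of the fingers; the fingertips stand 73 mm ahead of it and the grasp point (between the pads) lies 54 mm ahead of it; z points along the fingers, y is the line along which they close (so a half turn about z gives the same grasp; the last joint's range is limited). The gripper opens to 85 mm and grips with 20 to 120 N. Pads are 22 mm wide; open, the fingers measure 114 mm over their backs; the gripper's body (76 mm by 85 mm) begins 54 mm behind the grasp point. The pads swing forward as they close: fully open they stand 13 mm farther back than shut.
Start: joints at [-0.822, 0.359, 0.012, 0, -1.224, -0.288], TCP at [0.3, -0.605, 0.304] pointing down, gripper open.
Joint ranges: [-3.07, 3.07], [-1.43, 2.12], [-1.02, 1.25], [-3.03, 1.67], [-3.05, -0], [-3.03, 3.03]. Speed limits (rad/s): [2.39, 2.39, 3.01, 3.14, 3.14, 3.14].

### API

Orientations are given as a unit quaternion [x, y, z, w].
In Python, from cell import env, cams gives the robot as it stands. The module is installed in compiled form; this text tells all that it offers.
- The arm moves only by the tool step_arm, never from a script. Its argument "motion" is a list of rows, each an object of numbers: "grip": the closure, from 0 (fully open) to 1 (shut); "x", "y", "z": the shift along the tool's x, y, z in m; "rx", "ry", "rz": the turn, a rotation vector about the tool's x, y, z in degrees. A call has 1 to 10 rows; each row is the pose to reach, as a shift and turn from the pose commanded when the call began, along the tool's axes at that moment; what a row does not reach only later rows make up. A row lasts 1/10 s, in which the tool goes at most 50 mm and 8.59 degrees, less where a joint would pass 70% of its speed; a pose out of reach is approached as far as the arm can. A call with a gripper value outside its range is refused whole. The fingers move at their own pace and stop on an object; "grip_force" is the grip in N (left out, the last holds). Time passes only in rows, so rows that repeat a pose let the fingers close. It gives the time, the measured TCP pose, the force, the opening and the grip force at its end, in the units of the state.
- env.get_obs(): the state, without advancing time (a new reading comes with each control period).
- cams.grab_frame(name): name is "scene" or "top" or "wrist"; returns the picture (400x640x3 uint8, red, green, blue); there is no depth.
- cams.calibration(name): a dict with "fx", "fy", "cx", "cy" (pixels), "rvec" (rotation vector, rad) and "tvec" (3), from world to camera coordinates, as OpenCV has them; the wrist camera has in their place "tool_from_camera" (4x4, takes a point from camera to tool coordinates, whose origin is the TCP and whose axes are the flange's). Camera axes: x right, y down, z forward; pixel columns grow to the right and rows downward; lengths in m; the calibration is good to about 2 mm. The wrist camera is an equidistant fisheye: a pixel r from the principal point sees the ray r / f radians off the axis. A picture is of the moment at which its call begins: read the wrist's pose just before it. calibration takes no time and is no camera call.
- env.hand_in(): hands the job in; it is judged then, once.
The state is a dict: "time_s": time; "joint_pos": joint angles; "dq": joint speeds; "tau": joint torques, N m; "ee_pos": TCP position; "ee_rot": TCP orientation; "contact_force": force on the tool from outside, world axes, zero at the start; "moment": the same for the moment, N m; "finger_gap": finger opening in m; "finger_force": force on a finger pad.
Only numpy, scipy, OpenCV 4.12 (cv2) and the standard library are available. Lean on these libraries where they do the work, as an engineer would, in place of code of your own. Each camera call takes 0.05 s, during which the arm holds its last target. There are 200 camera calls.

### The job

Feed the yellow cheese waiting in the guide into the rind-brushing machine: press the red bar down with one fingertip and keep it down, so that the spring-closed splash cover stands open, while the other fingertip pushes the cheese along the guide until it is completely inside, past the orange drop front. Then draw back and let the cover spring shut behind the cheese, never onto it. The cheese is only pushed, never pinched, lifted or tipped; leave the brown cheese, the brush and the basin where they are.

Things in the scene. Friction and masses are not known exactly. Their poses are not given: they have to be found in the camera images.
- machine: Bench-top rind-brushing machine with its infeed channel, fixed. Origin: on the table, under the middle of the channel's mouth. x: level feed direction, into the machine (roughly to the robot's right); y: across the channel, away from the robot; z up. x < 0 is the open guide, x = 0 to 160 mm lies under the splash cover, the housing (240 mm high) spans x = 160 to 480 mm
- lane (a point): Start of the guide: on the bed's top face (6 mm above the table), lane centre, at the guide's open end, 165 mm before the mouth (machine x = -165, y = 0 mm). The bed runs from here to x = +160 mm between steel rails 68 mm apart, 4 mm thick, tops 32 mm above the table
- hinge (a point): On the axis of the cover's hinge rod (8 mm thick), at the mouth: machine x = 0, y = -46 mm, 40 mm above the table. The rod runs along the whole channel, parallel to machine x, in three black bearing blocks 13 mm wide and 47 mm high at x = -159, +4 and +152 mm
- cover (a joint): Splash cover's angle about the hinge rod, rad: 0 shut, growing as it opens, stop at 0.95; the cheese passes from 0.65 on. Clear hood over machine x = 0 to 154 mm. Opened fully it stands up to 125 mm high over the mouth and beyond, highest on the far side, so a hand pushing there must lean back (fingers tilted about 30 degrees to machine +x). Spring and weight shut it within a second of letting go
- drop_front (a point): Middle of the orange drop front's lower edge; moves with the cover. It hangs from the hood at machine x = -4 to -1 mm; shut, it bars the mouth from 18 to 54 mm above the table and y = +4 to +36 mm, and pushing the cheese at it does not open it. With the cover fully open, a finger at the lane centre has free height up to about 60 mm there
- press_bar (a point): Red round bar, 12 mm thick, 190 mm long, fixed to the cover on the robot's side of the guide. Point: its middle, on its axis. Shut: axis at machine y = -76 mm, 45 mm above the table, x = -170 to +20 mm. Pressed straight down some 26 mm (4 to 8 N) it opens the cover fully: axis then 19 mm above the table, y = -67 mm. A fingertip can slide along it while holding it down
- cheese: Small yellow cheese to be fed: disc 61 mm in diameter, 38 mm high, 0.10 to 0.16 kg, standing on the bed in the open guide, wet and slippery like the bed and rails, with some 4 mm play to each rail. Origin: centre of its underside (6 mm above the table)
- brown_cheese: A brown cheese of the same size on the table, beyond the guide; to be left alone. Origin: centre of its underside
- brush: Rind brush, white with a black handle, about 190 x 55 mm, 38 mm high, on the robot's side of the guide; to be left alone. Origin: under the brush, x away from the handle
- basin: Ivory washing basin, 190 mm in diameter, 85 mm high, beyond the open end of the guide; to be left alone. Origin: centre of its underside
Not all that is in view belongs to the job. Leave any green look-alike of the cheese alone.

How it is judged:
By the outcome, as a careful person would: the job done as asked, in the order asked, and still so for the second after the job is handed in, with the robot touching nothing.
It also fails if it takes over 48 s, if anything falls off the work surface, if the arm or the gripper's body presses on something with over 40 N, if the wrist force passes 120 N, or if a joint passes its speed limit or range.

## Working session

There is one attempt and no reset: what is moved stays moved. The work goes in short steps, Python scripts to look and compute and a tool call to move; the robot and the scene stay as the last step left them, time stands still between calls to the robot, and variables do not carry over. Pictures are saved under pics/ and viewed, at most 10 in all, crops included, and the job is handed in when it is done.

Besides the shell and the picture viewer there is one more tool, called after "Request:" in YAML: its name, and indented under it one key for each argument. step_arm: Moves the arm, as the interface text tells. Its arguments: {"type":"object","properties":{"motion":{"type":"array","items":{"type":"object","properties":{"grip":{"type":"number"},"x":{"type":"number"},"y":{"type":"number"},"z":{"type":"number"},"rx":{"type":"number"},"ry":{"type":"number"},"rz":{"type":"number"}}}},"grip_force":{"type":"number"}},"required":["motion"]}

```bash
mkdir -p pics; python3 - <<'E'
from cell import env,cams
import cv2,numpy as np
o=env.get_obs()
for k in("time_s","ee_pos","ee_rot","finger_gap","contact_force"):print(k,o[k])
for n in("scene","top"):
    im=cams.grab_frame(n);cv2.imwrite(f"pics/{n}0.png",im[:,:,::-1]);print(n,cams.calibration(n))
print(cams.calibration("wrist"))
E
```

```text
time_s 0.0
ee_pos [ 0.29998077 -0.60429088  0.30297417]
ee_rot [-2.28303294e-01  9.73589721e-01  7.73714014e-04 -2.50142433e-04]
finger_gap 0.08585588852614934
contact_force [ 0.3273373  -0.63676677 -0.98900451]
scene {'fx': 437.3503430775204, 'fy': 437.3503430775204, 'cx': 319.5483397220576, 'cy': 197.07487375602287, 'rvec': array([ 1.20617936,  2.47837639, -0.81423802]), 'tvec': array([ 0.1937625 , -0.4237422 ,  1.18099172])}
top {'fx': 383.2251287148388, 'fy': 383.2251287148388, 'cx': 315.38415115295527, 'cy': 205.84178354579774, 'rvec': array([ 2.18751358, -2.1316021 ,  0.15134139]), 'tvec': array([0.1726762 , 0.57123288, 0.7600578 ])}
{'fx': 309.70691628693146, 'fy': 309.70691628693146, 'cx': 322.6644977886512, 'cy': 199.22172307369712, 'tool_from_camera': array([[ 9.56332479e-04, -9.66189749e-01, -2.57830284e-01,
         6.56090274e-02],
       [ 9.99999443e-01,  1.03925079e-03, -1.85321563e-04,
        -1.64264567e-04],
       [ 4.47006119e-04, -2.57829963e-01,  9.66190204e-01,
        -7.06578046e-02],
       [ 0.00000000e+00,  0.00000000e+00,  0.00000000e+00,
         1.00000000e+00]])}
```

View pics/top0.png

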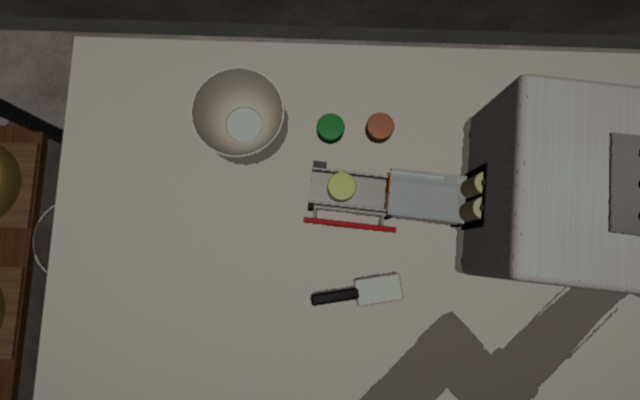

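View pics/scene0.png

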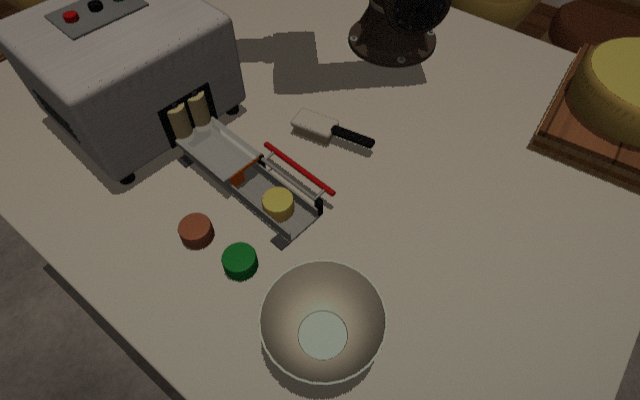

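The top view shows the cheese at (342,187), the red bar from (304,222) to (396,230), and the shut cover over columns 388–465. The scene view shows the cheese at (278,204) and the bar from (265,145) to (334,192). Next I measure them.

```bash
cat >h.py <<'E'
import cv2,numpy as np
from cell import cams
def cal(n):
    c=cams.calibration(n);K=np.array([[c['fx'],0,c['cx']],[0,c['fy'],c['cy']],[0,0,1]]);R=cv2.Rodrigues(c['rvec'])[0];return K,R,c['tvec']
def ray(n,uv):
    K,R,t=cal(n);d=R.T@np.linalg.solve(K,[*uv,1]);return -R.T@t,d
def plane(n,uv,z):
    o,d=ray(n,uv);return o+d*(z-o[2])/d[2]
def tri(a,b):
    P=[np.c_[cal(n)[1],cal(n)[2]] for n in("scene","top")];P=[cal(n)[0]@p for n,p in zip(("scene","top"),P)]
    X=cv2.triangulatePoints(*P,np.array(a,float).reshape(2,1),np.array(b,float).reshape(2,1));return (X[:3]/X[3]).ravel()
def mask(im,lo,hi):
    h=cv2.cvtColor(im,cv2.COLOR_RGB2HSV);return cv2.inRange(h,lo,hi)
def blobs(m,amin=30):
    n,l,s,c=cv2.connectedComponentsWithStats(m);return [(s[i],c[i],np.argwhere(l==i)[:,::-1]) for i in range(1,n) if s[i][4]>amin]
E
python3 - <<'E'
from h import *
E={};C={}
for n in("scene","top"):
    im=cv2.imread(f"pics/{n}0.png")[:,:,::-1].copy()
    r=mask(im,(0,190,70),(4,255,255))|mask(im,(176,190,70),(180,255,255))
    for s,c,p in blobs(r,60):
        print(n,"red",s,c.round(1))
    b=max(blobs(r,60),key=lambda q:max(q[0][2:4]));p=b[2].astype(float);m=p.mean(0);v=np.linalg.svd(p-m,full_matrices=False)[2][0];s=(p-m)@v
    E[n]=[m+v*s.min(),m+v*s.max()];print(n,"ends",np.round(E[n],1))
    for s,c,p in blobs(mask(im,(22,90,90),(36,255,255)),100):
        print(n,"yel",s,c.round(1))
a,b=E["scene"],E["top"]
for i in(0,1):
    for j in(0,1):print(i,j,tri(a[i],b[j]).round(4))
E
```

```text
scene red [63 11 14  8 76] [69.2 14.1]
scene red [264 142  71  53 388] [299.5 168.6]
scene ends [[264.9 142.8]
 [333.  193.4]]
scene yel [ 591   37   49   71 2535] [619.2  67.4]
scene yel [262 187  31  26 625] [277.1 199.1]
top red [305 218  90  13 294] [349.8 224.6]
top ends [[304.8 219.5]
 [394.  229.6]]
top yel [328 173  28  27 396] [342.5 183.1]
0 0 [0.575  0.1605 0.1917]
0 1 [0.5217 0.0252 0.0517]
1 0 [0.5365 0.2081 0.0468]
1 1 [ 0.5009  0.0989 -0.0333]
```

```bash
python3 - <<'E'
from h import *
bar={"scene":[(333,193.4),(264.9,142.8)],"top":[(304.8,219.5),(394,229.6)]}
A=[]
for n in bar:
    P=[plane(n,u,.047) for u in bar[n]];print(n,"cam",ray(n,(0,0))[0].round(3),np.round(P,4),np.linalg.norm(P[1]-P[0]));A.append(P)
A=np.mean(A,0);d=(A[1]-A[0])[:2];d/=np.linalg.norm(d);ex=d;ey=np.array([-d[1],d[0]]);print("ex",ex,"yaw deg",np.degrees(np.arctan2(d[1],d[0])))
mid=A.mean(0)[:2];O=mid+ex*.075+ey*.076;print("origin",O)
M=lambda X:np.round([(X[:2]-O)@ex*1e3,(X[:2]-O)@ey*1e3],1)
for n in bar:
    im=cv2.imread(f"pics/{n}0.png")[:,:,::-1].copy()
    K,R,t=cal(n)
    m=mask(im,(18,70,40),(40,255,255))
    for s,c,p in blobs(m,200):
        if s[2]>45: continue
        print(n,s,"yellow centroid->z30",M(plane(n,c,.030)), "bbox",M(plane(n,(s[0]+s[2]/2,s[1]+s[3]/2),.03)))
    m=mask(im,(3,150,60),(14,255,255))
    for s,c,p in blobs(m,15): print(n,"orange",s,c.round(1),M(plane(n,c,.036)))
    # predicted pixels of known points
    for q in [(-165,34,32),(-165,-34,32),(0,36,50),(160,34,32),(-159,-46,47),(0,0,6)]:
        X=np.r_[O+ex*q[0]/1e3+ey*q[1]/1e3,q[2]/1e3];u=K@(R@X+t);print(n,q,(u[:2]/u[2]).round(1))
    cv2.imwrite(f"pics/{n}crop.png",cv2.resize((im[130:260,280:500] if n=="top" else im[90:260,150:360])[:,:,::-1],None,fx=3,fy=3,interpolation=cv2.INTER_CUBIC))
E
```

```text
scene cam [0.934 0.494 0.703] [[0.5367 0.2081 0.047 ]
 [0.5194 0.0201 0.047 ]] 0.18885691012330844
top cam [0.464 0.195 0.825] [[0.5365 0.2084 0.047 ]
 [0.5206 0.0263 0.047 ]] 0.18278811808891207
ex [-0.08906971 -0.99602539] yaw deg -95.11009035783452
origin [0.59731353 0.03423703]
scene [187  90  24  36 478] yellow centroid->z30 [219.6 -55.3] bbox [221.6 -57. ]
scene [167 102  26  37 511] yellow centroid->z30 [220.1  -2.6] bbox [220.   -3.9]
scene [262 186  32  37 915] yellow centroid->z30 [-99.2   2.1] bbox [-101.3    4.7]
scene orange [577  43  11  16  63] [582.6  51. ] [-318.9 -834.2]
scene orange [588  44   6   7  16] [590.6  46.8] [-326.2 -864.3]
scene orange [569  60  10  13  34] [573.8  66.8] [-330.  -759.3]
scene orange [555  74  17  31  87] [562.6  88.8] [-346.2 -664.6]
scene orange [547 101  72  57 833] [578.3 132.6] [-433. -554.]
scene orange [540 103  18  28 101] [548.9 116.4] [-365.2 -558.1]
scene orange [617 148  23  21 202] [629.5 157.2] [-537.8 -557.8]
scene orange [229 157  30  30 225] [240.3 174.6] [1.9 8.3]
scene orange [178 213  33  28 445] [193.4 225.6] [-26.8 1
[... 719 characters left out ...]
4   26.7]
top orange [ 23 129   5  10  25] [ 24.8 132.7] [-776.1   39.3]
top orange [ 28 131  14  13 121] [ 34.6 137.1] [-753.8   32.2]
top orange [387 176   3  16  19] [388.2 184.1] [-3.5 19.1]
top orange [  0 229   5  38  77] [  1.1 248.2] [-772.4 -203.9]
top orange [  4 228  11  38 198] [  9.6 243.4] [-757.7 -192.5]
top orange [ 17 228  14  39 270] [ 23.5 247.3] [-728.2 -197. ]
top orange [  1 360  13  24 114] [  8.2 370.2] [-707.5 -434.2]
top orange [  3 385   6  10  26] [  5.6 389.2] [-704.8 -469.3]
top (-165, 34, 32) [312.4 168.8]
top (-165, -34, 32) [308.7 200.4]
top (0, 36, 50) [391.9 175. ]
top (160, 34, 32) [465.4 186.4]
top (-159, -46, 47) [310.9 205.5]
top (0, 0, 6) [386.2 195.4]
```

View pics/topcrop.png

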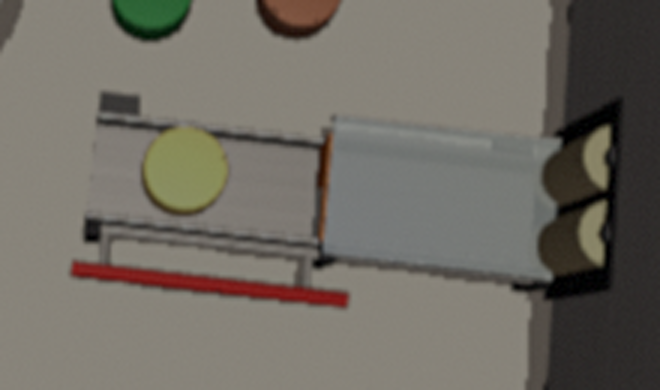

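View pics/scenecrop.png

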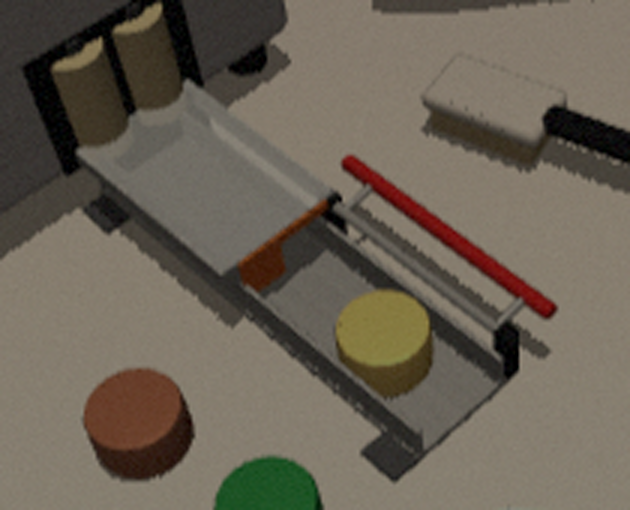

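Both views agree with the model to about 2 mm. The cheese sits at machine x ≈ −100 and the mouth origin is about (0.596, 0.034). Next I plan the approach, with the hand tilted 35° and rolled slightly so the pusher sits lower.

```bash
cat >g.py <<'E'
import numpy as np
from scipy.spatial.transform import Rotation as Ro
from cell import env
O=np.array([.5963,.0343,0]);ex=np.array([-.0891,-.9960,0]);Z=np.array([0,0,1.]);ey=np.cross(Z,ex)
B=np.c_[ex,ey,Z]
def target(th,roll):
    t=np.radians(th);z=np.sin(t)*ex-np.cos(t)*Z;x=np.cos(t)*ex+np.sin(t)*Z
    return Ro.from_rotvec(-np.radians(roll)*ex)*Ro.from_matrix(np.c_[x,np.cross(z,x),z])
def m2w(p):return O+B@(np.array(p)/1e3)
def w2m(X):return B.T@(X-O)*1e3
def state(L=73,s=35):
    o=env.get_obs();R=Ro.from_quat(o["ee_rot"]);p=np.array(o["ee_pos"])
    print("t",round(o["time_s"],2),"TCP m",w2m(p).round(1),"F m",(B.T@o["contact_force"]).round(1),"gap",round(o["finger_gap"],4))
    for n,y in(("bar",s),("push",-s)):
        for c,x in(("front",11),("rear",-11)):print(n,c,w2m(p+R.apply(np.array([x,y,L])/1e3)).round(1))
    return p,R
def delta(mid,th=35,roll=6,L=73):
    "mid: machine mm of the mid-tip point"
    p,R=state();T=target(th,roll);q=m2w(mid)-T.apply([0,0,L/1e3])
    print("world tcp",q.round(4),"shift mm",(R.inv().apply(q-p)*1e3).round(1),"rotvec deg",np.degrees((R.inv()*T).as_rotvec()).round(2))
E
python3 - <<'E'
from g import *
delta((-145,-39,200))
E
```

```text
t 0.1 TCP m [ 662.5 -238.2  303. ] F m [ 0.  -0.1 -0.2] gap 0.0856
bar front [ 638.3 -266.   230.1]
bar rear [ 626.8 -247.2  230.1]
push front [ 698.  -229.4  230. ]
push rear [ 686.5 -210.6  230. ]
world tcp [0.5803 0.2233 0.2595] shift mm [-619.1  616.7   44.4] rotvec deg [ 12.65  34.94 -58.35]
```

Request:
step_arm:
  motion:
    - {"z": -0.05,"grip": 0.32}
    - {"z": -0.1,"grip": 0.32}
    - {"z": -0.15,"grip": 0.32}
    - {"z": -0.15,"grip": 0.32}
  grip_force: 40

```text
invalid input at $.motion[0]: expected keys grip, x, y, z, rx, ry, rz
```

```bash
python3 - <<'E'
from g import *
delta((-145,-39,250))
E
```

```text
t 0.1 TCP m [ 662.5 -238.2  303. ] F m [ 0.  -0.1 -0.2] gap 0.0856
bar front [ 638.3 -266.   230.1]
bar rear [ 626.8 -247.2  230.1]
push front [ 698.  -229.4  230. ]
push rear [ 686.5 -210.6  230. ]
world tcp [0.5803 0.2233 0.3095] shift mm [-619.1  616.7   -5.6] rotvec deg [ 12.65  34.94 -58.35]
```

Request:
step_arm:
  motion:
    - {"x": 0,"y": 0,"z": -0.05,"rx": 0,"ry": 0,"rz": 0,"grip": 0.32}
    - {"x": 0,"y": 0,"z": -0.1,"rx": 0,"ry": 0,"rz": 0,"grip": 0.32}
    - {"x": 0,"y": 0,"z": -0.15,"rx": 0,"ry": 0,"rz": 0,"grip": 0.32}
    - {"x": -0.03,"y": 0.03,"z": -0.15,"rx": 0,"ry": 0,"rz": 0,"grip": 0.32}
    - {"x": -0.06,"y": 0.06,"z": -0.15,"rx": 0,"ry": 0,"rz": 0,"grip": 0.32}
    - {"x": -0.09,"y": 0.09,"z": -0.15,"rx": 0,"ry": 0,"rz": 0,"grip": 0.32}
    - {"x": -0.12,"y": 0.12,"z": -0.15,"rx": 0,"ry": 0,"rz": 0,"grip": 0.32}
    - {"x": -0.15,"y": 0.15,"z": -0.15,"rx": 0,"ry": 0,"rz": 0,"grip": 0.32}
    - {"x": -0.18,"y": 0.18,"z": -0.15,"rx": 0,"ry": 0,"rz": 0,"grip": 0.32}
    - {"x": -0.21,"y": 0.21,"z": -0.15,"rx": 0,"ry": 0,"rz": 0,"grip": 0.32}
  grip_force: 40

```text
time_s: 1.1
ee_pos: [0.3949, -0.3214, 0.4537]
ee_rot: [-0.228, 0.974, 0.0, -0.0]
contact_force: [1.4, -0.5, 0.3]
finger_gap: 0.0579
finger_force: 0.0
```

```bash
python3 - <<'E'
from g import *
delta((-145,-39,250))
E
```

```text
t 1.1 TCP m [ 372.2 -168.9  453.7] F m [0.3 1.4 0.3] gap 0.0579
bar front [ 348.1 -196.6  380.7]
bar rear [ 336.6 -177.9  380.7]
push front [ 407.8 -160.1  380.7]
push rear [ 396.3 -141.3  380.7]
world tcp [0.5803 0.2233 0.3095] shift mm [-408.3  405.5  144.3] rotvec deg [ 12.59  34.91 -58.37]
```

Request:
step_arm:
  motion:
    - {"x": -0.035,"y": 0.035,"z": 0,"rx": 1,"ry": 2,"rz": -4,"grip": 0.32}
    - {"x": -0.07,"y": 0.07,"z": 0,"rx": 2,"ry": 5,"rz": -9,"grip": 0.32}
    - {"x": -0.105,"y": 0.105,"z": 0,"rx": 3,"ry": 8,"rz": -14,"grip": 0.32}
    - {"x": -0.14,"y": 0.14,"z": 0,"rx": 4,"ry": 11,"rz": -19,"grip": 0.32}
    - {"x": -0.175,"y": 0.175,"z": 0,"rx": 5.3,"ry": 14.6,"rz": -24.5,"grip": 0.32}
    - {"x": -0.21,"y": 0.21,"z": 0.01,"rx": 6.5,"ry": 18,"rz": -30,"grip": 0.32}
    - {"x": -0.245,"y": 0.245,"z": 0.03,"rx": 7.7,"ry": 21.5,"rz": -36,"grip": 0.32}
    - {"x": -0.28,"y": 0.28,"z": 0.05,"rx": 9,"ry": 25,"rz": -42,"grip": 0.32}
    - {"x": -0.315,"y": 0.315,"z": 0.07,"rx": 10.3,"ry": 28.5,"rz": -47.5,"grip": 0.32}
    - {"x": -0.35,"y": 0.35,"z": 0.09,"rx": 11.5,"ry": 31.5,"rz": -53,"grip": 0.32}

```text
time_s: 2.1
ee_pos: [0.5487, 0.1358, 0.3681]
ee_rot: [-0.625, 0.729, -0.153, -0.234]
contact_force: [1.4, -0.7, -0.7]
finger_gap: 0.0582
finger_force: 0.0
```

```bash
python3 - <<'E'
from g import *
delta((-145,-39,120))
E
```

```text
t 2.1 TCP m [-96.8 -56.4 368.1] F m [ 0.5  1.5 -0.7] gap 0.0582
bar front [-52.  -99.1 314.7]
bar rear [-70.6 -98.3 303. ]
push front [-46.1 -29.5 309.9]
push rear [-64.7 -28.7 298.2]
world tcp [0.5803 0.2233 0.1795] shift mm [-177.4  -28.9  109.2] rotvec deg [ 0.95  3.16 -5.17]
```

Request:
step_arm:
  motion:
    - {"x": -0.03,"y": -0.005,"z": 0.018,"rx": 0.2,"ry": 0.5,"rz": -0.9,"grip": 0.32}
    - {"x": -0.06,"y": -0.01,"z": 0.036,"rx": 0.4,"ry": 1.1,"rz": -1.8,"grip": 0.32}
    - {"x": -0.09,"y": -0.015,"z": 0.055,"rx": 0.6,"ry": 1.7,"rz": -2.7,"grip": 0.32}
    - {"x": -0.12,"y": -0.02,"z": 0.073,"rx": 0.7,"ry": 2.3,"rz": -3.6,"grip": 0.32}
    - {"x": -0.15,"y": -0.025,"z": 0.092,"rx": 0.9,"ry": 2.8,"rz": -4.5,"grip": 0.32}
    - {"x": -0.177,"y": -0.029,"z": 0.109,"rx": 1,"ry": 3.2,"rz": -5.2,"grip": 0.32}
    - {"x": -0.177,"y": -0.029,"z": 0.109,"rx": 1,"ry": 3.2,"rz": -5.2,"grip": 0.32}
    - {"x": -0.177,"y": -0.029,"z": 0.109,"rx": 1,"ry": 3.2,"rz": -5.2,"grip": 0.32}

```text
time_s: 2.9
ee_pos: [0.5809, 0.2212, 0.1806]
ee_rot: [-0.653, 0.693, -0.166, -0.255]
contact_force: [-0.2, 0.5, 0.6]
finger_gap: 0.058
finger_force: 0.0
```

```bash
python3 - <<'E'
from g import *
from cell import cams
import cv2
delta((-147,-39,60))
cv2.imwrite("pics/scene1.png",cv2.resize(cams.grab_frame("scene")[60:260,150:450,::-1],None,fx=2.5,fy=2.5,interpolation=cv2.INTER_CUBIC))
cv2.imwrite("pics/wrist1.png",cams.grab_frame("wrist")[:,:,::-1])
E
```

```text
t 2.9 TCP m [-184.8  -32.   180.6] F m [-0.5 -0.2  0.6] gap 0.058
bar front [-134.   -72.5  131.1]
bar rear [-152.   -73.8  118.5]
push front [-133.8   -2.9  123.8]
push rear [-151.8   -4.1  111.3]
world tcp [0.5805 0.2253 0.1195] shift mm [-38.3  -5.6  47.6] rotvec deg [ 0.06  0.02 -0.19]
```

View pics/scene1.png

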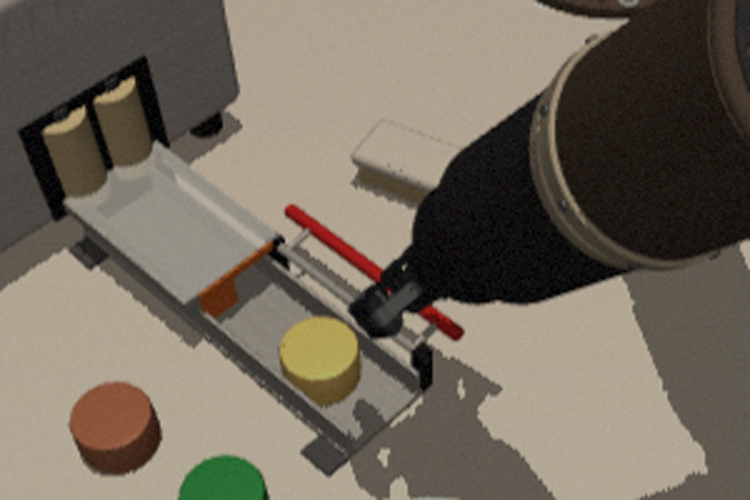

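View pics/wrist1.png

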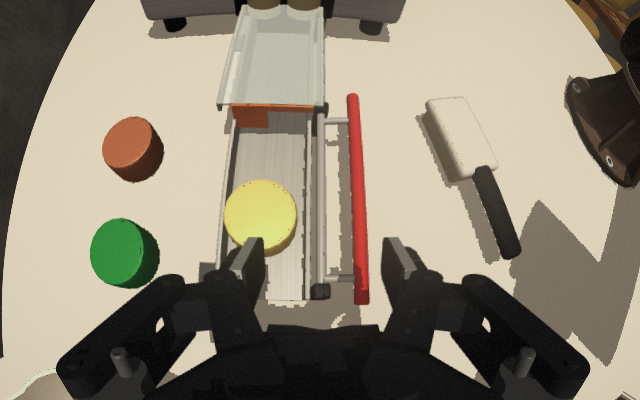

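The wrist view puts the fingertips at pixels (253,240) and (393,240). That gives a tip about 66 mm ahead of the TCP and finger centres about ±33.5 mm apart. The cheese (260,215) is ahead of the left finger, and the bar is at (360,200). I'll update the tip geometry and descend.

```bash
sed -i 's/L=73/L=66/g; s/s=35/s=33.5/' g.py; python3 - <<'E'
from g import *
delta((-147,-42,63))
E
```

```text
t 3.0 TCP m [-184.8  -31.5  182.5] F m [0.7 0.1 0.4] gap 0.0583
bar front [-138.2  -69.8  138.2]
bar rear [-156.3  -71.1  125.7]
push front [-138.    -3.2  131.5]
push rear [-156.1   -4.4  119. ]
world tcp [0.5766 0.2217 0.1168] shift mm [-37.6  -1.8  54.1] rotvec deg [-0.05  0.18 -0.27]
```

Request:
step_arm:
  motion:
    - {"x": -0.01,"y": 0,"z": 0.014,"rx": 0,"ry": 0,"rz": 0,"grip": 0.32}
    - {"x": -0.019,"y": -0.001,"z": 0.027,"rx": 0,"ry": 0,"rz": 0,"grip": 0.32}
    - {"x": -0.028,"y": -0.001,"z": 0.041,"rx": 0,"ry": 0,"rz": 0,"grip": 0.32}
    - {"x": -0.038,"y": -0.002,"z": 0.054,"rx": 0,"ry": 0,"rz": 0,"grip": 0.32}
    - {"x": -0.038,"y": -0.002,"z": 0.054,"rx": 0,"ry": 0,"rz": 0,"grip": 0.32}
    - {"x": -0.038,"y": -0.002,"z": 0.054,"rx": 0,"ry": 0,"rz": 0,"grip": 0.32}

```text
time_s: 3.6
ee_pos: [0.5765, 0.222, 0.1155]
ee_rot: [-0.653, 0.694, -0.166, -0.254]
contact_force: [-0.3, -0.5, 0.5]
finger_gap: 0.058
finger_force: 0.0
```

```bash
python3 - <<'E'
from g import *
from cell import cams
import cv2
cv2.imwrite("pics/wrist2.png",cv2.resize(cams.grab_frame("wrist")[100:320,160:480,::-1],None,fx=2.5,fy=2.5,interpolation=cv2.INTER_CUBIC))
delta((-145,-34,28))
T=target(35,6)
print("down 10mm in tool",T.inv().apply([0,0,-10]).round(2),"x+10",T.inv().apply(ex*10).round(2),"y+10",T.inv().apply(ey*10).round(2))
E
```

```text
t 3.65 TCP m [-185.4  -36.3  115.9] F m [-0.5 -0.2 -0.3] gap 0.0579
bar front [-138.8  -74.6   71.7]
bar rear [-156.8  -75.8   59.2]
push front [-138.6   -8.    64.9]
push rear [-156.6   -9.2   52.4]
world tcp [0.5844 0.219  0.0818] shift mm [-16.9 -11.4  28.6] rotvec deg [-0.03  0.14 -0.23]
down 10mm in tool [-5.7  -1.05  8.15] x+10 [ 8.19 -0.    5.74] y+10 [ 0.6  -9.94 -0.86]
```

View pics/wrist2.png

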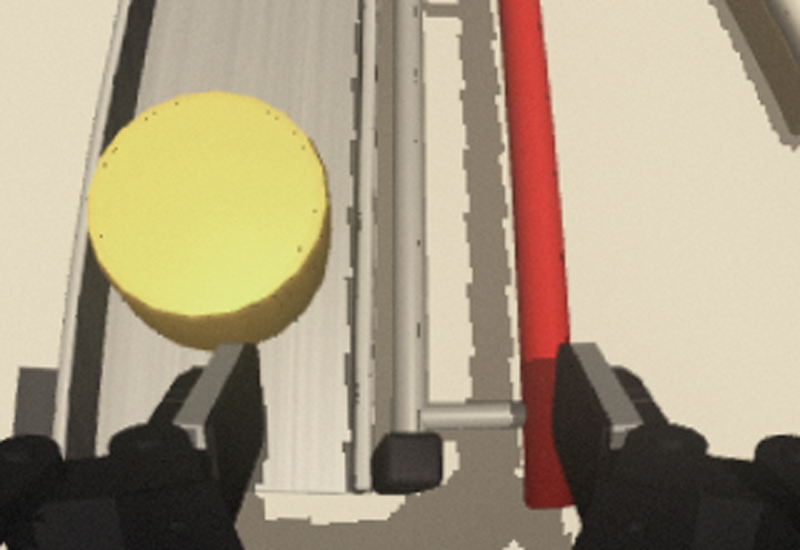

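```bash
python3 - <<'E'
from g import *
from cell import cams
c=cams.calibration("wrist");M=c["tool_from_camera"]
o=env.get_obs();R=Ro.from_quat(o["ee_rot"]);p=np.array(o["ee_pos"])
def hit(u,v,z):
    d=np.array([u-c["cx"],v-c["cy"]])/c["fx"];r=np.hypot(*d);d=np.r_[d/r*np.sin(r),np.cos(r)]
    o=p+R.apply(M[:3,3]);d=R.apply(M[:3,:3]@d);return w2m(o+d*(z/1e3-o[2])/d[2]).round(1)
g=lambda x,y,z:hit(160+x/2.5,100+y/2.5,z)
print("cheese rear/front/left/right",g(205,318,44),g(215,92,44),g(88,205,44),g(328,205,44))
print("bar L/R at 330",g(520,330,46),g(567,330,46),"rail inner near",g(355,300,32),"far",g(97,200,32),"rod",g(410,300,44),"barEnd",g(550,505,48))
E
```

```text
cheese rear/front/left/right [-128.9    0.9   44. ] [-70.9   4.   44. ] [-102.5   32.1   44. ] [-100.7  -25.8   44. ]
bar L/R at 330 [-130.2  -69.6   46. ] [-130.1  -80.7   46. ] rail inner near [-120.1  -32.9   32. ] far [-96.1  34.1  32. ] rod [-123.2  -44.9   44. ] barEnd [-169.6  -74.4   48. ]
```

Request:
step_arm:
  motion:
    - {"x": -0.0028,"y": -0.0005,"z": 0.0041,"rx": 0,"ry": 0,"rz": 0,"grip": 0.32}
    - {"x": -0.0057,"y": -0.001,"z": 0.0081,"rx": 0,"ry": 0,"rz": 0,"grip": 0.32}
    - {"x": -0.007,"y": -0.0025,"z": 0.0105,"rx": 0,"ry": 0,"rz": 0,"grip": 0.32}
    - {"x": -0.0085,"y": -0.0035,"z": 0.0122,"rx": 0,"ry": 0,"rz": 0,"grip": 0.32}
    - {"x": -0.0097,"y": -0.0047,"z": 0.0143,"rx": 0,"ry": 0,"rz": 0,"grip": 0.32}
    - {"x": -0.0112,"y": -0.005,"z": 0.016,"rx": 0,"ry": 0,"rz": 0,"grip": 0.32}
    - {"x": -0.0112,"y": -0.005,"z": 0.016,"rx": 0,"ry": 0,"rz": 0,"grip": 0.32}

```text
time_s: 4.35
ee_pos: [0.5793, 0.2216, 0.0951]
ee_rot: [-0.653, 0.694, -0.166, -0.254]
contact_force: [-0.4, -0.6, 4.1]
finger_gap: 0.0578
finger_force: 1.8
```

```bash
python3 - <<'E'
from g import *
state()
E
```

```text
t 4.35 TCP m [-185.   -33.6   95.1] F m [ 0.6 -0.4  4.1] gap 0.0578
bar front [-138.4  -72.    51. ]
bar rear [-156.4  -73.2   38.4]
push front [-138.1   -5.3   44.1]
push rear [-156.2   -6.6   31.6]
```

Request:
step_arm:
  motion:
    - {"x": -0.0015,"y": -0.0015,"z": 0.0022,"rx": 0,"ry": 0,"rz": 0,"grip": 0.32}
    - {"x": -0.003,"y": -0.003,"z": 0.0044,"rx": 0,"ry": 0,"rz": 0,"grip": 0.32}
    - {"x": -0.0046,"y": -0.0045,"z": 0.0065,"rx": 0,"ry": 0,"rz": 0,"grip": 0.32}
    - {"x": -0.006,"y": -0.006,"z": 0.0087,"rx": 0,"ry": 0,"rz": 0,"grip": 0.32}
    - {"x": -0.0076,"y": -0.0075,"z": 0.0109,"rx": 0,"ry": 0,"rz": 0,"grip": 0.32}
    - {"x": -0.0076,"y": -0.0075,"z": 0.0109,"rx": 0,"ry": 0,"rz": 0,"grip": 0.32}
    - {"x": -0.0076,"y": -0.0075,"z": 0.0109,"rx": 0,"ry": 0,"rz": 0,"grip": 0.32}

```text
time_s: 5.05
ee_pos: [0.5856, 0.2212, 0.0814]
ee_rot: [-0.653, 0.694, -0.166, -0.254]
contact_force: [-2.1, 1.0, 5.2]
finger_gap: 0.0581
finger_force: 2.4
```

```bash
python3 - <<'E'
from g import *
from cell import cams
import cv2
state()
a=cams.grab_frame("wrist")[0:320,160:480,::-1];b=cams.grab_frame("scene")[90:250,170:350,::-1]
b=cv2.resize(b,(360,320));cv2.imwrite("pics/w3.png",np.hstack([a,b]))
E
```

```text
t 5.05 TCP m [-185.2  -27.3   81.4] F m [-0.8 -2.2  5.2] gap 0.0581
bar front [-138.6  -65.7   37.3]
bar rear [-156.6  -66.9   24.7]
push front [-138.4    0.9   30.4]
push rear [-156.4   -0.3   17.9]
```

View pics/w3.png

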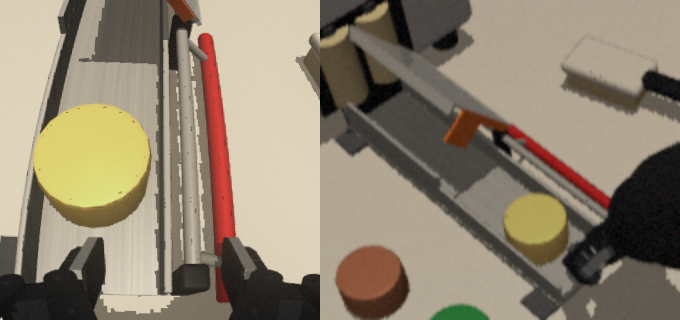

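The cover now stands open, with the drop front at (465,125) in the right half. In the wrist view the bar finger (226–250 px) sits outboard of the bar's centre (224 px). I'll move inward 3 mm and down 1 mm.

Request:
step_arm:
  motion:
    - {"x": -0.0003,"y": -0.0015,"z": 0.0003,"rx": 0,"ry": 0,"rz": 0,"grip": 0.32}
    - {"x": -0.0004,"y": -0.0031,"z": 0.0005,"rx": 0,"ry": 0,"rz": 0,"grip": 0.32}
    - {"x": -0.0004,"y": -0.0031,"z": 0.0005,"rx": 0,"ry": 0,"rz": 0,"grip": 0.32}

```text
time_s: 5.45
ee_pos: [0.5885, 0.221, 0.0804]
ee_rot: [-0.653, 0.694, -0.166, -0.254]
contact_force: [-1.3, 0.3, 4.1]
finger_gap: 0.0584
finger_force: 2.3
```

```bash
python3 - <<'E'
from g import *
state()
E
```

```text
t 5.45 TCP m [-185.2  -24.4   80.4] F m [-0.1 -1.3  4.1] gap 0.0584
bar front [-138.6  -62.8   36.3]
bar rear [-156.6  -64.    23.7]
push front [-138.3    3.8   29.4]
push rear [-156.4    2.6   16.9]
```

Request:
step_arm:
  motion:
    - {"x": -0.0006,"y": -0.0001,"z": 0.0008,"rx": 0,"ry": 0,"rz": 0,"grip": 0.32}
    - {"x": -0.0011,"y": -0.0002,"z": 0.0016,"rx": 0,"ry": 0,"rz": 0,"grip": 0.32}
    - {"x": -0.0011,"y": -0.0002,"z": 0.0016,"rx": 0,"ry": 0,"rz": 0,"grip": 0.32}

```text
time_s: 5.75
ee_pos: [0.5887, 0.221, 0.0796]
ee_rot: [-0.653, 0.694, -0.166, -0.254]
contact_force: [-2.1, 1.3, 11.3]
finger_gap: 0.058
finger_force: 5.5
```

Request:
step_arm:
  motion:
    - {"x": 0.0041,"y": 0,"z": 0.0029,"rx": 0,"ry": 0,"rz": 0,"grip": 0.32}
    - {"x": 0.0082,"y": 0,"z": 0.0057,"rx": 0,"ry": 0,"rz": 0,"grip": 0.32}
    - {"x": 0.0123,"y": 0,"z": 0.0086,"rx": 0,"ry": 0,"rz": 0,"grip": 0.32}
    - {"x": 0.0164,"y": 0,"z": 0.0115,"rx": 0,"ry": 0,"rz": 0,"grip": 0.32}
    - {"x": 0.0205,"y": 0,"z": 0.0144,"rx": 0,"ry": 0,"rz": 0,"grip": 0.32}
    - {"x": 0.0246,"y": 0,"z": 0.0172,"rx": 0,"ry": 0,"rz": 0,"grip": 0.32}
    - {"x": 0.0287,"y": 0,"z": 0.0201,"rx": 0,"ry": 0,"rz": 0,"grip": 0.32}
    - {"x": 0.0328,"y": 0,"z": 0.023,"rx": 0,"ry": 0,"rz": 0,"grip": 0.32}

```text
time_s: 6.55
ee_pos: [0.5866, 0.1825, 0.0792]
ee_rot: [-0.654, 0.694, -0.166, -0.252]
contact_force: [4.2, 4.1, 6.0]
finger_gap: 0.058
finger_force: 3.5
```

```bash
python3 - <<'E'
from g import *
from cell import cams
import cv2
state()
a=cams.grab_frame("wrist")[0:320,160:480,::-1];b=cams.grab_frame("scene")[90:250,170:350,::-1]
b=cv2.resize(b,(360,320));cv2.imwrite("pics/w4.png",np.hstack([a,b]))
E
```

```text
t 6.55 TCP m [-146.7  -22.9   79.2] F m [-4.5  3.8  6. ] gap 0.058
bar front [-100.1  -61.    34.7]
bar rear [-118.2  -62.2   22.3]
push front [-100.     5.6   28.1]
push rear [-118.1    4.4   15.7]
```

View pics/w4.png

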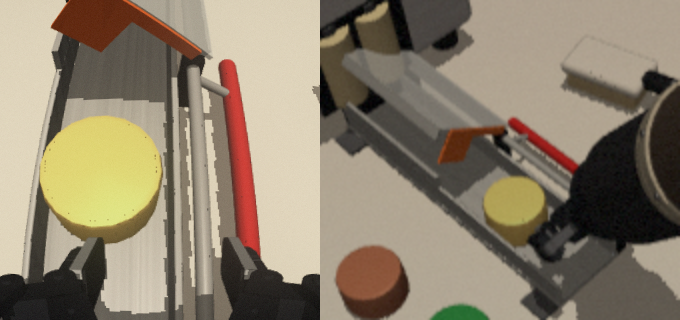

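```bash
cat >>g.py <<'E'
def hit(u,v,z):
    from cell import cams
    c=cams.calibration("wrist");M=c["tool_from_camera"]
    o=env.get_obs();R=Ro.from_quat(o["ee_rot"]);p=np.array(o["ee_pos"])
    d=np.array([u-c["cx"],v-c["cy"]])/c["fx"];r=np.hypot(*d);d=np.r_[d/r*np.sin(r),np.cos(r)]
    o=p+R.apply(M[:3,3]);d=R.apply(M[:3,:3]@d);return w2m(o+d*(z/1e3-o[2])/d[2]).round(1)
E
python3 - <<'E'
from g import *
import cv2
im=cv2.imread("pics/w4.png")[:,:320]
h=cv2.cvtColor(im,cv2.COLOR_BGR2HSV);m=((h[...,0]<3)|(h[...,0]>176))&(h[...,1]>180)
for r in(100,140,180,220):
    c=np.where(m[r,200:])[0]+200;print(r,c.min(),c.max(),hit(160+c.min(),r,19),hit(160+c.max()+1,r,19),"z26:",hit(160+(c.min()+c.max()+1)/2,r,26))
c=np.argwhere(m[40:120,200:]);print("bar end",c[:,0].min()+40,hit(160+228,c[:,0].min()+40,19),hit(160+228,c[:,0].min()+40,30))
E
```

```text
100 230 239 [ -4.3 -74.4  19. ] [ -3.3 -81.5  19. ] z26: [ -9.6 -75.   26. ]
140 233 246 [-35.6 -72.8  19. ] [-34.7 -82.1  19. ] z26: [-39.5 -74.6  26. ]
180 238 251 [-62.2 -73.2  19. ] [-61.8 -82.   19. ] z26: [-65.2 -74.7  26. ]
220 242 255 [-86.1 -73.5  19. ] [-86.  -81.9  19. ] z26: [-88.1 -74.8  26. ]
bar end 60 [ 34.5 -77.7  19. ] [ 22.7 -73.2  30. ]
```

The bar end works out at about z 32 mm, so the cover is only half open: the finger slipped to the inner side of the bar. The cheese is still well short of the mouth, so I can back off, lift, shift outward and press again.

Request:
step_arm:
  motion:
    - {"x": -0.0025,"y": 0,"z": -0.0017,"rx": 0,"ry": 0,"rz": 0,"grip": 0.32}
    - {"x": -0.0049,"y": 0,"z": -0.0034,"rx": 0,"ry": 0,"rz": 0,"grip": 0.32}
    - {"x": -0.0005,"y": 0.0008,"z": -0.0096,"rx": 0,"ry": 0,"rz": 0,"grip": 0.32}
    - {"x": 0.0038,"y": 0.0016,"z": -0.0158,"rx": 0,"ry": 0,"rz": 0,"grip": 0.32}
    - {"x": 0.0081,"y": 0.0024,"z": -0.022,"rx": 0,"ry": 0,"rz": 0,"grip": 0.32}
    - {"x": 0.0125,"y": 0.0032,"z": -0.0282,"rx": 0,"ry": 0,"rz": 0,"grip": 0.32}
    - {"x": 0.0168,"y": 0.004,"z": -0.0344,"rx": 0,"ry": 0,"rz": 0,"grip": 0.32}
    - {"x": 0.0165,"y": 0.0095,"z": -0.034,"rx": 0,"ry": 0,"rz": 0,"grip": 0.32}
    - {"x": 0.0161,"y": 0.0149,"z": -0.0335,"rx": 0,"ry": 0,"rz": 0,"grip": 0.32}
    - {"x": 0.0161,"y": 0.0149,"z": -0.0335,"rx": 0,"ry": 0,"rz": 0,"grip": 0.32}

```text
time_s: 7.65
ee_pos: [0.5732, 0.188, 0.1162]
ee_rot: [-0.653, 0.694, -0.165, -0.255]
contact_force: [-0.5, -0.3, 0.7]
finger_gap: 0.058
finger_force: 0.0
```

```bash
python3 - <<'E'
from g import *
from cell import cams
import cv2
p,R=state()
im=cams.grab_frame("wrist");print(p,R.as_quat())
h=cv2.cvtColor(im,cv2.COLOR_RGB2HSV);m=((h[...,0]<3)|(h[...,0]>176))&(h[...,1]>180)
for r in(140,180,200):
    c=np.where(m[r,340:480])[0]+340;print(r,c.min(),c.max(),hit(c.min(),r,46),hit(c.max()+1,r,46))
cv2.imwrite("pics/w5.png",cv2.resize(im[60:320,180:480,::-1],None,fx=2,fy=2))
E
```

```text
t 7.65 TCP m [-151.1  -36.7  116.2] F m [ 0.4 -0.4  0.7] gap 0.058
bar front [-104.4  -75.1   72.1]
bar rear [-122.4  -76.4   59.6]
push front [-104.2   -8.5   65.2]
push rear [-122.2   -9.7   52.7]
[0.57317247 0.18803416 0.11619696] [-0.65331076  0.69352555 -0.16548497 -0.25460183]
140 368 376 [-35.9 -73.2  46. ] [-35.4 -79.2  46. ]
180 370 378 [-63.8 -72.7  46. ] [-63.5 -78.3  46. ]
200 372 382 [-76.5 -73.1  46. ] [-76.3 -79.9  46. ]
```

View pics/w5.png

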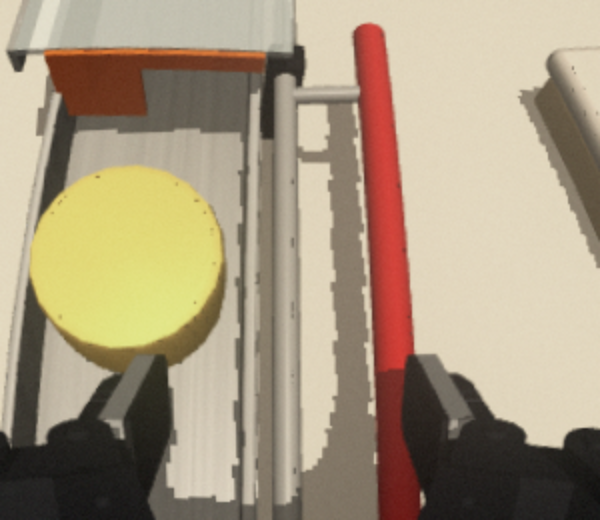

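Request:
step_arm:
  motion:
    - {"x": -0.005,"y": -0.0005,"z": 0.001,"rx": 0,"ry": 0,"rz": 0,"grip": 0.32}
    - {"x": -0.009,"y": -0.001,"z": 0.0058,"rx": 0,"ry": 0,"rz": 0,"grip": 0.32}
    - {"x": -0.0125,"y": -0.0019,"z": 0.0108,"rx": 0,"ry": 0,"rz": 0,"grip": 0.32}
    - {"x": -0.0158,"y": -0.003,"z": 0.0156,"rx": 0,"ry": 0,"rz": 0,"grip": 0.32}
    - {"x": -0.0178,"y": -0.0047,"z": 0.0184,"rx": 0,"ry": 0,"rz": 0,"grip": 0.32}
    - {"x": -0.0196,"y": -0.0066,"z": 0.021,"rx": 0,"ry": 0,"rz": 0,"grip": 0.32}
    - {"x": -0.0212,"y": -0.0089,"z": 0.0233,"rx": 0,"ry": 0,"rz": 0,"grip": 0.32}
    - {"x": -0.0228,"y": -0.0117,"z": 0.0255,"rx": 0,"ry": 0,"rz": 0,"grip": 0.32}
    - {"x": -0.0228,"y": -0.0117,"z": 0.0255,"rx": 0,"ry": 0,"rz": 0,"grip": 0.32}
    - {"x": -0.0228,"y": -0.0117,"z": 0.0255,"rx": 0,"ry": 0,"rz": 0,"grip": 0.32}

```text
time_s: 8.7
ee_pos: [0.5828, 0.1912, 0.0815]
ee_rot: [-0.653, 0.694, -0.166, -0.254]
contact_force: [-1.6, -0.5, 3.9]
finger_gap: 0.0578
finger_force: 2.1
```

```bash
cat >>g.py <<'E'
def bar(name=None):
    from cell import cams
    import cv2
    state();im=cams.grab_frame("wrist")
    h=cv2.cvtColor(im,cv2.COLOR_RGB2HSV);m=(((h[...,0]<3)|(h[...,0]>176))&(h[...,1]>180)&(h[...,2]>60)).astype(np.uint8);m[:,:330]=0;m[:,480:]=0
    n,l,s,c=cv2.connectedComponentsWithStats(m);i=1+s[1:,4].argmax();r0=s[i][1]
    x0=np.where(l[r0+2]==i)[0].mean()
    # height at which the bar's far end lies at x=20
    zs=np.arange(10,60,.5);e=[abs(hit(x0,r0,z)[0]-20) for z in zs];z=zs[int(np.argmin(e))];print("bar end px",x0,r0,"z~",z,hit(x0,r0,z))
    for r in range(r0+20,r0+130,30):
        q=np.where(l[r]==i)[0]
        if len(q):print(r,hit(q.min(),r,z),hit(q.max()+1,r,z))
    if name:cv2.imwrite(name,cv2.resize(im[0:320,160:480,::-1],None,fx=1.8,fy=1.8))
E
python3 -c "
from g import *
bar('pics/w6.png')"
```

```text
t 8.7 TCP m [-155.1  -27.4   81.5] F m [ 0.6 -1.5  3.9] gap 0.0578
bar front [-108.4  -65.8   37.3]
bar rear [-126.5  -67.1   24.8]
push front [-108.2    0.8   30.5]
push rear [-126.2   -0.4   17.9]
bar end px 369.0 60 z~ 24.0 [ 20.2 -67.2  24. ]
80 [  0.1 -64.   24. ] [  1.1 -71.1  24. ]
110 [-25.4 -63.9  24. ] [-24.6 -71.1  24. ]
140 [-47.4 -64.6  24. ] [-46.8 -71.5  24. ]
170 [-67.1 -64.3  24. ] [-66.7 -71.4  24. ]
```

Request:
step_arm:
  motion:
    - {"x": -0.0006,"y": 0.0001,"z": 0.0009,"rx": 0,"ry": 0,"rz": 0,"grip": 0.32}
    - {"x": -0.0011,"y": 0.0002,"z": 0.0017,"rx": 0,"ry": 0,"rz": 0,"grip": 0.32}
    - {"x": -0.0011,"y": 0.0002,"z": 0.0017,"rx": 0,"ry": 0,"rz": 0,"grip": 0.32}

```text
time_s: 9.05
ee_pos: [0.583, 0.1913, 0.0804]
ee_rot: [-0.653, 0.694, -0.166, -0.254]
contact_force: [1.0, -1.8, 7.4]
finger_gap: 0.0581
finger_force: 3.8
```

```bash
python3 -c "
from g import *
bar()"
```

```text
t 9.05 TCP m [-155.2  -27.3   80.4] F m [1.7 1.2 7.4] gap 0.0581
bar front [-108.5  -65.5   36.2]
bar rear [-126.5  -66.8   23.7]
push front [-108.3    1.1   29.4]
push rear [-1.263e+02 -1.000e-01  1.690e+01]
bar end px 368.5 60 z~ 23.0 [ 20.  -66.3  23. ]
80 [ -0.1 -62.8  23. ] [  1.  -70.5  23. ]
110 [-25.6 -62.7  23. ] [-24.8 -70.   23. ]
140 [-47.6 -62.9  23. ] [-47.  -70.3  23. ]
170 [-67.3 -63.2  23. ] [-66.8 -71.   23. ]
```

Request:
step_arm:
  motion:
    - {"x": 0.0033,"y": 0.0005,"z": 0.0023,"rx": 0,"ry": 0,"rz": 0,"grip": 0.32}
    - {"x": 0.0066,"y": 0.001,"z": 0.0046,"rx": 0,"ry": 0,"rz": 0,"grip": 0.32}
    - {"x": 0.0098,"y": 0.0015,"z": 0.0069,"rx": 0,"ry": 0,"rz": 0,"grip": 0.32}
    - {"x": 0.0131,"y": 0.0015,"z": 0.0092,"rx": 0,"ry": 0,"rz": 0,"grip": 0.32}
    - {"x": 0.0164,"y": 0.0015,"z": 0.0115,"rx": 0,"ry": 0,"rz": 0,"grip": 0.32}
    - {"x": 0.0197,"y": 0.0015,"z": 0.0138,"rx": 0,"ry": 0,"rz": 0,"grip": 0.32}
    - {"x": 0.023,"y": 0.0015,"z": 0.0161,"rx": 0,"ry": 0,"rz": 0,"grip": 0.32}

```text
time_s: 9.8
ee_pos: [0.5797, 0.1652, 0.0807]
ee_rot: [-0.654, 0.694, -0.166, -0.252]
contact_force: [1.0, 4.9, 7.2]
finger_gap: 0.0579
finger_force: 4.3
```

```bash
python3 -c "
from g import *
bar()"
```

```text
t 9.8 TCP m [-128.9  -28.2   80.7] F m [-5.   0.6  7.2] gap 0.0579
bar front [-82.3 -66.3  36.2]
bar rear [-100.4  -67.5   23.8]
push front [-82.2   0.4  29.6]
push rear [-100.3   -0.8   17.2]
bar end px 371.0 86 z~ 24.5 [ 20.2 -66.1  24.5]
106 [  3.1 -62.7  24.5] [  4.  -69.9  24.5]
136 [-18.9 -63.5  24.5] [-18.3 -70.3  24.5]
166 [-38.7 -62.7  24.5] [-38.2 -70.4  24.5]
196 [-56.6 -62.1  24.5] [-56.3 -69.5  24.5]
```

Request:
step_arm:
  motion:
    - {"x": 0.0041,"y": 0.0003,"z": 0.0029,"rx": 0,"ry": 0,"rz": 0,"grip": 0.32}
    - {"x": 0.0082,"y": 0.0005,"z": 0.0057,"rx": 0,"ry": 0,"rz": 0,"grip": 0.32}
    - {"x": 0.0123,"y": 0.0005,"z": 0.0086,"rx": 0,"ry": 0,"rz": 0,"grip": 0.32}
    - {"x": 0.0164,"y": 0.0005,"z": 0.0115,"rx": 0,"ry": 0,"rz": 0,"grip": 0.32}
    - {"x": 0.0205,"y": 0.0005,"z": 0.0144,"rx": 0,"ry": 0,"rz": 0,"grip": 0.32}
    - {"x": 0.0246,"y": 0.0005,"z": 0.0172,"rx": 0,"ry": 0,"rz": 0,"grip": 0.32}
    - {"x": 0.0287,"y": 0.0005,"z": 0.0201,"rx": 0,"ry": 0,"rz": 0,"grip": 0.32}
    - {"x": 0.0328,"y": 0.0005,"z": 0.023,"rx": 0,"ry": 0,"rz": 0,"grip": 0.32}

```text
time_s: 10.65
ee_pos: [0.5757, 0.1253, 0.0807]
ee_rot: [-0.654, 0.694, -0.166, -0.252]
contact_force: [-0.0, 5.8, 10.1]
finger_gap: 0.0584
finger_force: 4.6
```

```bash
python3 -c "
from g import *
bar('pics/w7.png')"
```

```text
t 10.65 TCP m [-88.8 -28.7  80.7] F m [-5.8 -0.5 10.1] gap 0.0584
bar front [-42.2 -66.8  36.2]
bar rear [-60.3 -68.   23.8]
push front [-42.2  -0.1  29.6]
push rear [-60.3  -1.3  17.2]
bar end px 378.5 138 z~ 24.5 [ 20.1 -67.8  24.5]
158 [  6.5 -63.5  24.5] [  6.9 -70.   24.5]
188 [-11.9 -62.8  24.5] [-11.6 -69.7  24.5]
218 [-28.8 -63.5  24.5] [-28.7 -69.6  24.5]
```

View pics/w7.png

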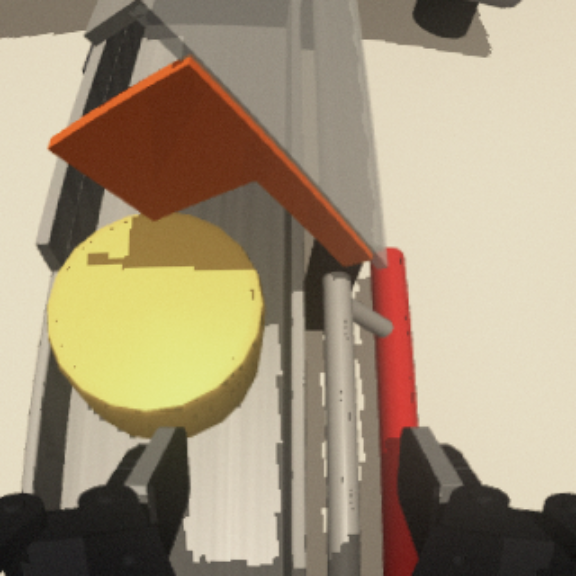

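The cover is fully open, and the drop front (lower tip at (155,218)) clears the cheese, whose front edge is already under it. I'll continue pushing.

Request:
step_arm:
  motion:
    - {"x": 0.0041,"y": 0,"z": 0.0029,"rx": 0,"ry": 0,"rz": 0,"grip": 0.32}
    - {"x": 0.0082,"y": 0,"z": 0.0057,"rx": 0,"ry": 0,"rz": 0,"grip": 0.32}
    - {"x": 0.0123,"y": 0,"z": 0.0086,"rx": 0,"ry": 0,"rz": 0,"grip": 0.32}
    - {"x": 0.0164,"y": 0,"z": 0.0115,"rx": 0,"ry": 0,"rz": 0,"grip": 0.32}
    - {"x": 0.0205,"y": 0,"z": 0.0144,"rx": 0,"ry": 0,"rz": 0,"grip": 0.32}
    - {"x": 0.0246,"y": 0,"z": 0.0172,"rx": 0,"ry": 0,"rz": 0,"grip": 0.32}
    - {"x": 0.0287,"y": 0,"z": 0.0201,"rx": 0,"ry": 0,"rz": 0,"grip": 0.32}

```text
time_s: 11.4
ee_pos: [0.5726, 0.0905, 0.0807]
ee_rot: [-0.654, 0.694, -0.166, -0.252]
contact_force: [-0.8, 6.0, 9.0]
finger_gap: 0.0582
finger_force: 4.9
```

```bash
python3 -c "
from g import *
bar('pics/w8.png')"
```

```text
t 11.4 TCP m [-53.9 -28.6  80.7] F m [-5.9 -1.4  9. ] gap 0.0582
bar front [ -7.3 -66.7  36.2]
bar rear [-25.4 -67.9  23.8]
push front [-7.2 -0.  29.6]
push rear [-25.3  -1.3  17.2]
bar end px 381.5 284 z~ 10.0 [-27.2 -68.7  10. ]
304 [-38.1 -64.7  10. ] [-38.5 -73.3  10. ]
```

View pics/w8.png

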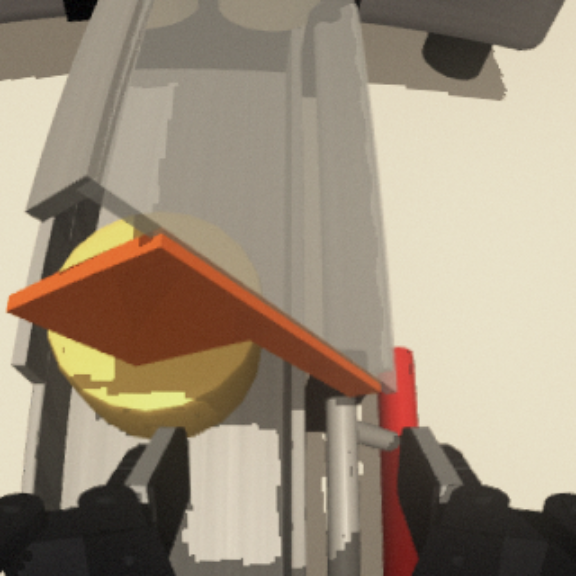

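```bash
python3 -c "
from g import *
print(hit(252,243.5,6),hit(252,227.5,44),'block/drop',hit(160+380/1.8,390/1.8,45))"
```

```text
[-5.1  2.8  6. ] [-5.5 -1.9 44. ] block/drop [  0.8 -54.9  45. ]
```

Request:
step_arm:
  motion:
    - {"x": 0.0025,"y": 0,"z": 0.0017,"rx": 0,"ry": 0,"rz": 0,"grip": 0.32}
    - {"x": 0.0049,"y": 0,"z": 0.0034,"rx": 0,"ry": 0,"rz": 0,"grip": 0.32}
    - {"x": 0.0074,"y": 0,"z": 0.0052,"rx": 0,"ry": 0,"rz": 0,"grip": 0.32}
    - {"x": 0.0098,"y": 0,"z": 0.0069,"rx": 0,"ry": 0,"rz": 0,"grip": 0.32}
    - {"x": 0.0098,"y": 0,"z": 0.0069,"rx": 0,"ry": 0,"rz": 0,"grip": 0.32}

```text
time_s: 11.95
ee_pos: [0.5713, 0.0781, 0.0807]
ee_rot: [-0.654, 0.694, -0.166, -0.252]
contact_force: [1.9, 2.4, 9.5]
finger_gap: 0.0583
finger_force: 4.6
```

```bash
python3 - <<'E'
from g import *
from cell import cams
import cv2
state();im=cams.grab_frame("wrist");h=cv2.cvtColor(im,cv2.COLOR_RGB2HSV)
m=(h[...,0]>20)&(h[...,0]<36)&(h[...,1]>110)
for u in(225,235,245,252):
    v=np.where(m[150:260,u])[0]
    if len(v):print(u,v.max()+150,hit(u,v.max()+151,6),h[v.max()+149,u])
E
```

```text
t 11.95 TCP m [-41.4 -28.8  80.7] F m [-2.5  1.7  9.5] gap 0.0583
bar front [  5.3 -66.9  36.2]
bar rear [-12.8 -68.2  23.8]
push front [ 5.3 -0.3 29.6]
push rear [-12.7  -1.5  17.1]
```

Request:
step_arm:
  motion:
    - {"x": 0.0012,"y": 0,"z": 0.0009,"rx": 0,"ry": 0,"rz": 0,"grip": 0.32}
    - {"x": 0.0025,"y": 0,"z": 0.0017,"rx": 0,"ry": 0,"rz": 0,"grip": 0.32}
    - {"x": 0.0025,"y": 0,"z": 0.0017,"rx": 0,"ry": 0,"rz": 0,"grip": 0.32}
    - {"x": 0.0025,"y": 0,"z": 0.0017,"rx": 0,"ry": 0,"rz": 0,"grip": 0.32}

```text
time_s: 12.4
ee_pos: [0.5711, 0.0752, 0.0807]
ee_rot: [-0.654, 0.694, -0.166, -0.252]
contact_force: [1.7, 4.2, 9.7]
finger_gap: 0.0583
finger_force: 4.8
```

Request:
step_arm:
  motion:
    - {"x": -0.0025,"y": 0,"z": -0.0017,"rx": 0,"ry": 0,"rz": 0,"grip": 0.32}
    - {"x": -0.0066,"y": 0,"z": -0.0046,"rx": 0,"ry": 0,"rz": 0,"grip": 0.32}
    - {"x": -0.0107,"y": 0,"z": -0.0075,"rx": 0,"ry": 0,"rz": 0,"grip": 0.32}
    - {"x": -0.0148,"y": 0,"z": -0.0104,"rx": 0,"ry": 0,"rz": 0,"grip": 0.32}
    - {"x": -0.0189,"y": 0,"z": -0.0133,"rx": 0,"ry": 0,"rz": 0,"grip": 0.32}
    - {"x": -0.023,"y": 0,"z": -0.0161,"rx": 0,"ry": 0,"rz": 0,"grip": 0.32}
    - {"x": -0.0271,"y": 0,"z": -0.019,"rx": 0,"ry": 0,"rz": 0,"grip": 0.32}
    - {"x": -0.0312,"y": 0,"z": -0.0219,"rx": 0,"ry": 0,"rz": 0,"grip": 0.32}
    - {"x": -0.0328,"y": 0,"z": -0.023,"rx": 0,"ry": 0,"rz": 0,"grip": 0.32}

```text
time_s: 13.3
ee_pos: [0.5731, 0.1132, 0.0804]
ee_rot: [-0.653, 0.693, -0.166, -0.255]
contact_force: [-0.0, -5.3, 8.3]
finger_gap: 0.0576
finger_force: 4.1
```

```bash
python3 - <<'E'
from g import *
from cell import cams
import cv2
bar();im=cams.grab_frame("wrist");h=cv2.cvtColor(im,cv2.COLOR_RGB2HSV)
m=((h[...,0]>18)&(h[...,0]<38)&(h[...,1]>80)).astype(np.uint8)
n,l,s,c=cv2.connectedComponentsWithStats(m)
for i in range(1,n):
    if s[i][4]>150:
        q=np.argwhere(l==i);v=q[:,0].max();u=q[q[:,0]==v,1].mean();print(s[i],u,v,hit(u,v+1,6),hit(u,v+1,44))
E
```

```text
t 13.3 TCP m [-76.5 -30.1  80.4] F m [5.3 0.5 8.3] gap 0.0576
bar front [-29.7 -68.5  36.4]
bar rear [-47.7 -69.7  23.8]
push front [-29.5  -1.8  29.5]
push rear [-47.5  -3.1  16.9]
bar end px 375.6666666666667 157 z~ 22.5 [ 19.9 -67.3  22.5]
177 [  7.  -63.1  22.5] [  7.4 -69.5  22.5]
207 [-10.5 -65.4  22.5] [-10.4 -70.5  22.5]
237 [-27.1 -62.3  22.5] [-27.1 -68.9  22.5]
[ 197  125  105   55 2460] 250.72727272727272 179 [9.6 4.7 6. ] [-6.7 -1.  44. ]
```

The cheese's rear edge is at x ≈ +10 mm, past the drop front, and the bar is still held down. I'll draw back further, then let the bar rise gently.

Request:
step_arm:
  motion:
    - {"x": -0.0041,"y": 0,"z": -0.0029,"rx": 0,"ry": 0,"rz": 0,"grip": 0.32}
    - {"x": -0.0082,"y": 0,"z": -0.0057,"rx": 0,"ry": 0,"rz": 0,"grip": 0.32}
    - {"x": -0.0123,"y": 0,"z": -0.0086,"rx": 0,"ry": 0,"rz": 0,"grip": 0.32}
    - {"x": -0.0164,"y": 0,"z": -0.0115,"rx": 0,"ry": 0,"rz": 0,"grip": 0.32}
    - {"x": -0.0145,"y": 0.003,"z": -0.0142,"rx": 0,"ry": 0,"rz": 0,"grip": 0.32}
    - {"x": -0.0125,"y": 0.0055,"z": -0.017,"rx": 0,"ry": 0,"rz": 0,"grip": 0.32}
    - {"x": -0.0085,"y": 0.0085,"z": -0.023,"rx": 0,"ry": 0,"rz": 0,"grip": 0.32}
    - {"x": -0.0045,"y": 0.01,"z": -0.029,"rx": 0,"ry": 0,"rz": 0,"grip": 0.32}
    - {"x": 0,"y": 0.0115,"z": -0.035,"rx": 0,"ry": 0,"rz": 0,"grip": 0.32}
    - {"x": 0.0045,"y": 0.0125,"z": -0.041,"rx": 0,"ry": 0,"rz": 0,"grip": 0.32}

```text
time_s: 14.4
ee_pos: [0.5659, 0.1343, 0.1172]
ee_rot: [-0.653, 0.694, -0.165, -0.254]
contact_force: [0.9, -0.3, -0.5]
finger_gap: 0.058
finger_force: 0.0
```

Request:
step_arm:
  motion:
    - {"x": 0.0057,"y": 0.001,"z": -0.0082,"rx": 0,"ry": 0,"rz": 0,"grip": 0.32}
    - {"x": 0.0114,"y": 0.0021,"z": -0.0163,"rx": 0,"ry": 0,"rz": 0,"grip": 0.32}
    - {"x": 0.0228,"y": 0.0042,"z": -0.0326,"rx": 0,"ry": 0,"rz": 0,"grip": 0.32}
    - {"x": 0.0342,"y": 0.0063,"z": -0.0489,"rx": 0,"ry": 0,"rz": 0,"grip": 0.32}
    - {"x": 0.0456,"y": 0.0084,"z": -0.0652,"rx": 0,"ry": 0,"rz": 0,"grip": 0.32}
    - {"x": 0.057,"y": 0.0105,"z": -0.0815,"rx": 0,"ry": 0,"rz": 0,"grip": 0.32}
    - {"x": 0.057,"y": 0.0105,"z": -0.0815,"rx": 0,"ry": 0,"rz": 0,"grip": 0.32}
    - {"x": 0.057,"y": 0.0105,"z": -0.0815,"rx": 0,"ry": 0,"rz": 0,"grip": 0.32}

```text
time_s: 15.2
ee_pos: [0.5659, 0.1342, 0.2174]
ee_rot: [-0.653, 0.694, -0.165, -0.254]
contact_force: [0.2, 0.5, -0.2]
finger_gap: 0.0578
finger_force: 0.0
```

```bash
python3 - <<'E'
from g import *
from h import mask,blobs,plane
from cell import cams
import cv2
bar()
for n in("scene","top"):
    im=cams.grab_frame(n)
    for s,c,p in blobs(mask(im,(3,150,60),(14,255,255)),12):
        if 200<c[0]<420 and 100<c[1]<220:print(n,"orange",s,c.round(1),w2m(plane(n,c,.036)).round(1))
    for s,c,p in blobs(mask(im,(18,60,40),(40,255,255)),40):
        if 150<c[0]<480 and 80<c[1]<240:print(n,"yellow",s,c.round(1),w2m(plane(n,c,.03)).round(1))
E
```

```text
t 15.2 TCP m [-96.8 -39.2 217.4] F m [-0.5  0.1 -0.2] gap 0.0578
bar front [-50.2 -77.5 173.1]
bar rear [-68.3 -78.8 160.6]
push front [-50.  -10.9 166.3]
push rear [-68.  -12.1 153.8]
bar end px 343.0 209 z~ 10.0 [ 17.2 -82.7  10. ]
229 [ -4.3 -81.2  10. ] [ -4.2 -85.3  10. ]
259 [-35.2 -79.6  10. ] [-35.2 -87.7  10. ]
scene orange [229 157  30  30 231] [240.5 174.3] [ 2.   8.6 36. ]
scene orange [199 214  10   7  14] [204.1 216.9] [-26.1 120.1  36. ]
scene yellow [187  90  24  37 507] [198.9 109. ] [219.3 -53.9  30. ]
scene yellow [167 102  26  37 571] [179.7 121.3] [218.5  -1.   30. ]
scene yellow [294 130  40  15 180] [313.9 136.8] [ -29.1 -167.6   30. ]
top orange [386 176   4  16  32] [387.5 184. ] [-4.9 20.2 36. ]
top yellow [461 171  23  28 306] [471.6 186.6] [173.9  36.6  30. ]
top yellow [460 196  23  26 312] [470.1 210.4] [173.9 -14.5  30. ]
```

```bash
python3 - <<'E'
from g import *
from h import plane
from cell import cams
import cv2
a=cv2.imread("pics/top0.png").astype(int);b=cams.grab_frame("top")[:,:,::-1].astype(int)
print("blue-red change"); d=((b[...,2]-b[...,0])-(a[...,2]-a[...,0]))
d=cv2.GaussianBlur(d.astype(np.float32),(5,5),0);m=np.zeros_like(d);m[165:225,386:470]=d[165:225,386:470]
q=np.argwhere(m>max(4,m.max()*.5));print(m.max(),len(q),q.min(0),q.max(0),w2m(plane("top",q.mean(0)[::-1],.04)).round(1))
print(env.get_obs()["contact_force"])
E
```

```text
blue-red change
19.710938 624 [175 386] [208 419] [29.8  5.6 40. ]
[ 0.23302815 -0.60329793 -0.02525072]
```

```bash
python3 - <<'E'
from g import *
from h import plane
from cell import cams
import cv2
a=cv2.imread("pics/top0.png").astype(int);b=np.mean([cams.grab_frame("top")[:,:,::-1].astype(float) for _ in range(4)],0)
d=(b[...,2]-b[...,0])-(a[...,2]-a[...,0])
for r in(184,188,192,196,200):print(r,d[r,382:426].round().astype(int))
for u in(390,404,416,418):print(u,w2m(plane("top",(u,191),.044)).round(1))
E
```

```text
184 [ 2  2  2  3  6 19 27 15  4  0 -1 -1  2  3  9 12 13 12 12 12 12 12 12 12
 11 11 12 12 12 13 12 12 12 13 11  8  2  0  0  0  0  0 -1  0]
188 [ 2  1  2  3 13 22 24 11  0  0  5  7 10 12 11 12 11 12 11 12 12 13 11 12
 12 13 12 11 12 12 12 11 12 12 12 12 12 10  4  0 -1 -1  0  0]
192 [ 2  3  2  6 10 16 21 10  6  4  7  9 12 12 12 12 12 12 11 12 11 12 11 12
 12 12 11 12 12 11 12 13 12 10 12 13 13 13 10  4  0 -1  0 -1]
196 [ 1  3  2  2  4 18 16  5  5  5  5  7 10 12 10 10 12 11 10 12 13 10 12 12
 12 12 13 13 12 12 12 12 13 12 12 12 12 12  9  2  0  0  0 -1]
200 [ 3  2  1  2  5 20 10  1  1  4  6  6  8  7 11 12 12 13 12 12 12 12 11 11
 12 12 12 10 10 12 12 12 11 12 12 11 10  6  1 -1  1  0  1  0]
390 [ 0.1  4.3 44. ]
404 [29.   7.7 44. ]
416 [53.8 10.6 44. ]
418 [57.9 11.1 44. ]
```

```bash
python3 - <<'E'
from h import *
for n in("scene","top"):
    a=cv2.imread(f"pics/{n}0.png")[:,:,::-1].copy();b=cams.grab_frame(n)
    for im in(a,b):
        r=mask(im,(0,190,70),(4,255,255))|mask(im,(176,190,70),(180,255,255))
        print(n,[(s,c.round(1)) for s,c,p in blobs(r,50) if s[1]>120])
        if n=="top":
            print(im[188,384:394].tolist())
            q=r[:,365:394];print([np.where(q[:,k])[0].mean().round(1) for k in(5,12,20,26) if q[:,k].any()])
E
```

```text
scene [(array([264, 142,  71,  53, 388], dtype=int32), array([299.5, 168.6]))]
scene [(array([266, 144,  69,  52, 378], dtype=int32), array([300.7, 169.5]))]
top [(array([305, 218,  90,  13, 294], dtype=int32), array([349.8, 224.6]))]
[[116, 113, 106], [79, 71, 66], [47, 24, 15], [54, 23, 4], [85, 52, 30], [118, 93, 76], [123, 119, 117], [121, 124, 124], [119, 123, 122], [119, 122, 121]]
[np.float64(227.0), np.float64(228.0), np.float64(229.0), np.float64(229.0)]
top [(array([368, 226,  27,   5,  60], dtype=int32), array([381.8, 228.3]))]
[[168, 162, 156], [119, 111, 103], [80, 46, 34], [85, 42, 13], [127, 81, 48], [169, 138, 116], [175, 172, 169], [170, 174, 172], [167, 169, 164], [168, 169, 163]]
[np.float64(227.0), np.float64(228.0), np.float64(229.0), np.float64(229.0)]
```

```bash
python3 -c "
from cell import env
print(env.hand_in())"
```

```text
the job is handed in; nothing more can be done
None
```

The yellow cheese is inside the machine, its rear edge about 5 mm past the drop front, and the cover is shut behind it. I handed in with the arm clear at 15 s or so; my first press slipped off the bar, so the cover closed once with the cheese still short of the mouth, and I viewed 12 pictures against the limit of 10.

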